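Clear the ganache frame and hold its end bar for the thumbscrews

TASK

The ganache frame on the marble slab has to be closed before pouring. With the bench scraper, sweep the five chocolate squares out through the frame's open end, over the edge of the slab into the scrap pan (no fingers on the chocolate, and not with the bar), and lay the scraper back flat on the table. Then set the loose end bar into the open end, tongue inwards and flat on the slab, and press it home flush on both side bars with a steady push of about 12 newtons, without ramming it; finish like that, still holding and pressing, so that a colleague can turn the two thumbscrews, and leave the other things where they are.

Things in the scene. Friction and masses are not known exactly. Their poses are not given: they have to be found in the camera images.
- slab: pale marble slab, 220 (its x) x 320 (its y) x 30 mm, fixed on the table, turned by up to 0.15 rad; origin at the centre of its underside, so its top is at z = 30 mm. Its -y edge (to the robot's right) borders the scrap pan.
- frame: steel frame, fixed. Origin on the slab's top at its centre, axes parallel to the slab's. Bars 20 mm high, 18 wide. Side bars along y, inner faces at x = -75 and +75 mm, outer at -93 and +93, from the closed end (cross bar, inner face y = +136 mm) to their end faces at y = -95 mm, where it is open to -y. Chocolate lies inside, between y = -98 and -3 mm. The slab's edge is at y = -160 mm.
- frame_open_end (a point): middle of the frame's open end on the slab's top (frame x = 0, y = -95 mm): the end bar's origin is here when home, its axes parallel to the frame's, its lip against the end faces of both side bars. It is pushed home along the frame's +y; the stop is rigid, the bar slides on the slab.
- pan: shallow steel scrap pan, 190 (x) x 110 (y) x 22 mm high, walls 3 mm, open at the top, fixed on the table against the slab's -y edge (1 mm gap), its rim 8 mm below the slab's top; origin at the centre of its underside, axes parallel to the slab's
- end_bar: loose steel bar on the table, 186 mm long (x), 20 wide (y), 20 high, about 0.5 kg. Outer lip 186 mm long at y = -10 to 0; tongue 144 mm long at y = 0 to +10, corners rounded 6 mm, goes between the side bars (3 mm play each side). Thumbscrew heads 15 mm across stand 9 mm out of the -y face at x = -84 and +84. Origin on the underside at mid length, mid width. Grip across y.
- bar_end_far (a point): point on the end bar's step (the lip face that meets the side bar's end), at bar x = +84 mm, y = 0, half height; home it lies at frame x = +84, y = -95 mm
- bar_end_near (a point): the same at bar x = -84 mm; home it lies at frame x = -84, y = -95 mm
- bench_scraper: bench scraper lying flat, 102 x 127 mm, 0.14 kg: wooden grip 24 mm wide (x = +27 to +51 mm), 127 mm long (y) and 18 mm high; from it a steel blade 2 mm thick and 124 mm wide reaches to its edge at x = -51 mm, flat on the underside. Origin at the middle of its outline, on the underside.
- chocolate_0: square of dark chocolate, one of five, a block 27 x 24 mm and 14 mm high with bevelled top, 14 g; origin at the centre of its underside
- chocolate_1: square of dark chocolate, one of five, a block 27 x 24 mm and 14 mm high with bevelled top, 14 g; origin at the centre of its underside
- chocolate_2: square of dark chocolate, one of five, a block 27 x 24 mm and 14 mm high with bevelled top, 14 g; origin at the centre of its underside
- chocolate_3: square of dark chocolate, one of five, a block 27 x 24 mm and 14 mm high with bevelled top, 14 g; origin at the centre of its underside
- chocolate_4: square of dark chocolate, one of five, a block 27 x 24 mm and 14 mm high with bevelled top, 14 g; origin at the centre of its underside
- small_jar: bystander: small glass jar, 72 mm across, 76 mm high; origin at the centre of its underside
- butter_block: bystander: wrapped block of butter 73 x 102 x 37 mm; origin at the centre of its underside
- measuring_cup: bystander: metal measuring cup with side handle, 84 x 107 x 81 mm; origin at the centre of its underside

How it is judged:
By the outcome, as a careful person would: the job done as asked, in the order asked, and still so for the second after the job is handed in, while the arm keeps its last pose, push and grip.
It also fails if it takes over 64 s, if anything falls off the work surface, if the arm or the gripper's body presses on something with over 40 N, if the wrist force passes 120 N, or if a joint passes its speed limit or range.

ROBOT

A 6-joint arm with a two-finger parallel gripper is mounted at the origin on a cart in front of the work surface, level with it; the furniture and walls round the work are solid. World frame = base frame: x ahead of the robot, y to its left, z up, the work surface at z = 0. Lengths are in m, angles in rad, forces in N, time in s.
With the tool pointing down it reaches from about 0.275 to 0.85 m from the base axis. Payload 19 kg.
Tool frame: the origin (TCP) lies midway between the tips of the shut fingers; the grasp point (between the pads) lies 19 mm behind it; z points along the fingers, y is the line along which they close (so a half turn about z gives the same grasp; the last joint's range is limited). The gripper opens to 85 mm and grips with 20 to 120 N. Pads are 22 mm wide; open, the fingers measure 114 mm over their backs; the gripper's body (76 mm by 85 mm) begins 54 mm behind the grasp point. The pads swing forward as they close: fully open they stand 13 mm farther back than shut.
Start: joints at [0.999, 0.15, 1.437, -0, 1.554, -0.134], TCP at [0.244, 0.521, 0.231] pointing down, gripper open.
Joint ranges: [-2.8, 2.8], [-0.68, 2.1], [0.12, 2.68], [-1.39, 4.53], [0.16, 2.79], [-2.81, 2.81]. Speed limits (rad/s): [1.89, 1.89, 2.22, 3.01, 3.01, 3.01].

INTERFACE

Orientations are given as a unit quaternion [x, y, z, w].
In Python, from plant import arm gives the robot as it stands. Calls block until the motion is done:
- arm.reach(position, orientation): joint-space move of the TCP to a pose.
- arm.servo_line(position, velocity=0.15, attitude=None, until_force=None): straight line of the TCP; attitude=None keeps the orientation; velocity is the mean speed in m/s. With until_force (N) it stops when the force on the tool has changed by that much, and returns True; else False.
- arm.movej(angles): joint-space move.
- arm.grip(opening, strength=None): opening from 0.0 (shut) to 1.0 (fully open); strength is the grip in N (None keeps the last); returns when the fingers have stopped.
- arm.wait(seconds).
- arm.solve_ik(position, orientation): joint angles nearest the present ones, or None.
- arm.get_state(): the state.
- arm.grab_frame(name): name is "side" or "top" or "wrist"; returns a dict with "img" (480x640x3 uint8, blue, green, red), "depth" (480x640 float32, m along the optical axis (not along the pixel's ray), 0 where there is no reading), "fx", "fy", "cx", "cy" (pixels), "k1" (the pictures are not rectified: a ray, as slopes to the right and down, at radius r is drawn at 1 + k1 r^2 times it, then the intrinsics apply), "cam_to_world" (4x4, takes a point from camera to world coordinates); the wrist camera has in their place "T_tool_cam" (4x4, takes a point from camera to tool coordinates, whose origin is the TCP and whose axes are the flange's). Camera axes: x right, y down, z forward; pixel columns grow to the right and rows downward; lengths in m; the calibration is good to about 2 mm. A picture is of the moment at which its call begins: read the wrist's pose just before it.
A pose or a line that the arm cannot do raises arm.MotionError and nothing moves.
- arm.sign_off(): hands the job in; it is judged then, once.
The state is a dict: "time_s": time; "joint_pos": joint angles; "qd": joint speeds; "effort": joint torques, N m; "eef_pos": TCP position; "orientation": TCP orientation; "ft_force": force on the tool from outside, world axes, zero at the start; "moment": the same for the moment, N m; "opening": opening from 0.0 (shut) to 1.0 (fully open); "grasp_force": force on a finger pad.
Only numpy, scipy, OpenCV 4.12 (cv2) and the standard library are available. Lean on these libraries where they do the work, as an engineer would, in place of code of your own. Each camera call takes 0.05 s, during which the arm holds its last target. There are 200 camera calls.

## Working session

There is one attempt and no reset: what is moved stays moved. The work goes in short steps, each a Python script; the robot and the scene stay as the last script left them, time stands still between calls to the robot, and variables do not carry over. Pictures are saved under pics/ and viewed, at most 10 in all, crops included, and the job is handed in when it is done.

```bash
ls; mkdir -p pics; python3 - <<'E'
from plant import arm
import cv2,numpy as np,pickle
d={}
for n in("top","side"):
    f=arm.grab_frame(n); d[n]=f; cv2.imwrite(f"pics/{n}0.png",f["img"])
    print(n,f["fx"],f["cx"],f["cy"],f["k1"],np.round(f["cam_to_world"],3).tolist())
pickle.dump(d,open("f0.pkl","wb"))
print(arm.get_state())
E
```

```text
pics
top 583.538007939217 321.51145922969584 238.2805064882056 -0.18627970601439067 [[0.28, -0.919, 0.278, 0.105], [-0.96, -0.267, 0.086, -0.259], [-0.005, -0.291, -0.957, 1.648], [0.0, 0.0, 0.0, 1.0]]
side 526.9561159446201 329.55293771394224 236.1603328157734 -0.10000049019217697 [[-0.966, -0.118, 0.23, 0.163], [-0.258, 0.374, -0.891, 1.516], [0.019, -0.92, -0.392, 0.785], [0.0, 0.0, 0.0, 1.0]]
{'time_s': 0.1, 'joint_pos': array([ 9.98997943e-01,  1.50929533e-01,  1.43794467e+00, -1.77457316e-07,
        1.55377544e+00, -1.34017619e-01]), 'qd': array([-0.00091755, -0.00175966, -0.00137707, -0.00091543,  0.00012932,
       -0.00135964]), 'effort': array([ 2.05953424e-03, -7.14377260e+01, -5.71800220e+01, -2.30711885e-04,
        7.11971952e-03,  4.72933607e-06]), 'eef_pos': array([0.24367277, 0.52058386, 0.23075061]), 'orientation': array([ 2.17146584e-01,  9.76138864e-01, -4.95952589e-04, -1.82578429e-04]), 'ft_force': array([-0.60029512,  0.35732522,  0.51431792]), 'moment': array([-0.00874147, -0.06741904, -0.00974356]), 'grasp_force': 0.0, 'opening': 1.0009221202835141}
```

View pics/top0.png

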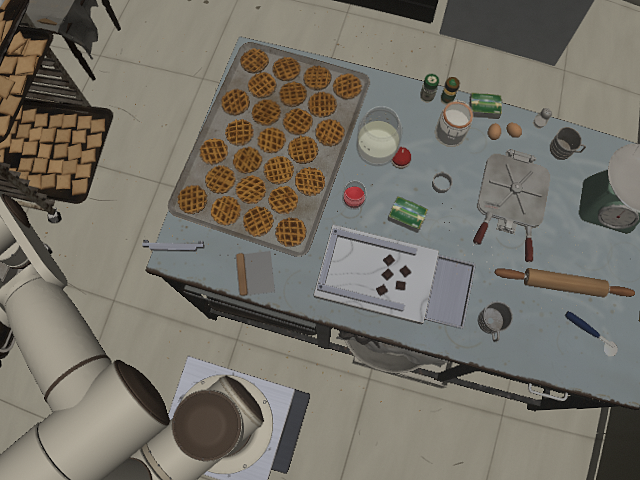

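View pics/side0.png

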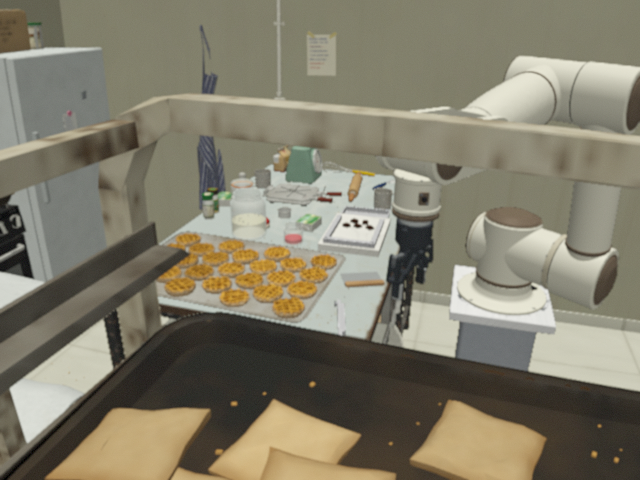

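Top view: slab corners about (333,226), (437,250), (425,322), (314,296), with the pan to its right at (450,292). The scraper is at (255,273) with its grip on the left at (241,274). The end bar is at (173,245), and the chocolates are around (395,275). The side view only shows these from far away. Next I'll get coarse poses and then take wrist views.

```bash
cat > h.py <<'E'
from plant import arm
import cv2,numpy as np,pickle
from scipy.spatial.transform import Rotation as R
def rays(f,px,T):
    K=np.array([[f["fx"],0,f["cx"]],[0,f["fy"],f["cy"]],[0,0,1]])
    p=(np.asarray(px,float).reshape(-1,2)-[f["cx"],f["cy"]])/[f["fx"],f["fy"]]
    u=p.copy()
    for _ in range(20): u=p/(1+f["k1"]*(u**2).sum(1,keepdims=True))
    return np.c_[u,np.ones(len(u))]@T[:3,:3].T, T[:3,3]
def plane(f,px,z,T=None):
    d,o=rays(f,px,f["cam_to_world"] if T is None else T)
    return (o+d*((z-o[2])/d[:,2])[:,None])[:,:2]
def down(yaw):  # tool y axis at world angle yaw, z down
    y=np.array([np.cos(yaw),np.sin(yaw),0]);z=np.array([0,0,-1.]);x=np.cross(y,z)
    return R.from_matrix(np.c_[x,y,z]).as_quat()
def wrist(name):
    s=arm.get_state(); f=arm.grab_frame("wrist")
    W=np.eye(4);W[:3,:3]=R.from_quat(s["orientation"]).as_matrix();W[:3,3]=s["eef_pos"]
    f["cam_to_world"]=W@f["T_tool_cam"]; pickle.dump(f,open(name+".pkl","wb")); cv2.imwrite(f"pics/{name}.png",f["img"]); return f
E
python3 - <<'E'
from h import *
f=pickle.load(open("f0.pkl","rb"))["top"]
P=lambda px,z:print(z,np.round(plane(f,px,z),3).tolist())
P([(333,226),(437,250),(425,322),(314,296)],.03)
P([(473,264),(465,327)],.022)
P([(237,254),(247,253),(246,295),(239,296),(268,251),(274,292)],.01)
P([(143,245),(203,245)],.02)
P([(389,260),(405,271),(401,285),(382,290),(389,273)],.044)
w=arm.grab_frame("wrist");print(np.round(w["T_tool_cam"],3),w["fx"],w["cx"],w["cy"],w["k1"])
i=f["img"];c=np.hstack([cv2.resize(i[215:335,300:480],None,fx=3,fy=3),np.vstack([cv2.resize(i[230:260,135:213],None,fx=3,fy=3),cv2.resize(i[240:330,215:293],None,fx=3,fy=3)])])
cv2.imwrite("pics/crop1.png",c);print(c.shape)
E
```

```text
0.03 [[0.621, -0.135], [0.635, -0.444], [0.422, -0.46], [0.407, -0.14]]
0.022 [[0.626, -0.557], [0.44, -0.575]]
0.01 [[0.467, 0.113], [0.478, 0.086], [0.358, 0.049], [0.35, 0.068], [0.501, 0.028], [0.39, -0.025]]
0.02 [[0.411, 0.391], [0.462, 0.216]]
0.044 [[0.564, -0.317], [0.545, -0.369], [0.502, -0.368], [0.474, -0.32], [0.527, -0.326]]
[[-0.    -0.952 -0.306  0.078]
 [ 1.    -0.     0.     0.   ]
 [-0.    -0.306  0.952 -0.143]
 [ 0.     0.     0.     1.   ]] 402.02495098837665 325.25043059470806 240.69536669359778 -0.09304764497364597
(360, 774, 3)
```

View pics/crop1.png

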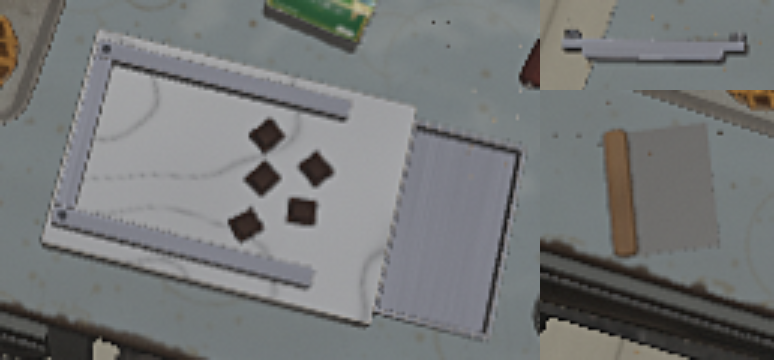

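The crop shows the bar's thumbscrew heads on its upper (far) side and the tongue facing the robot. The frame is open to the right. The five chocolates sit centrally at about crop (245–315, 135–225), and the scraper grip is on the left. Now the wrist views.

```bash
python3 - <<'E'
from h import *
for n,p,y in [("bar",(.43,.30,.20),np.radians(16)),("scr",(.42,.05,.2),np.radians(-67)),("frm",(.50,-.34,.26),np.radians(-87))]:
    arm.reach(np.array(p),down(y)); wrist(n); s=arm.get_state(); print(n,s["time_s"],np.round(s["joint_pos"],2),np.round(s["eef_pos"],4))
a=[cv2.resize(cv2.imread(f"pics/{n}.png"),(400,300)) for n in("bar","scr")]
cv2.imwrite("pics/two.png",np.hstack(a))
E
```

```text
bar 1.3167 [0.46 0.06 1.6  0.   1.48 0.18] [0.4295 0.301  0.2002]
scr 2.35 [-0.06 -0.16  1.81  0.    1.49  1.1 ] [0.4202 0.0511 0.2001]
frm 3.8917 [-0.72  0.2   1.32  0.    1.62  0.79] [ 0.5004 -0.3388  0.2602]
```

View pics/two.png

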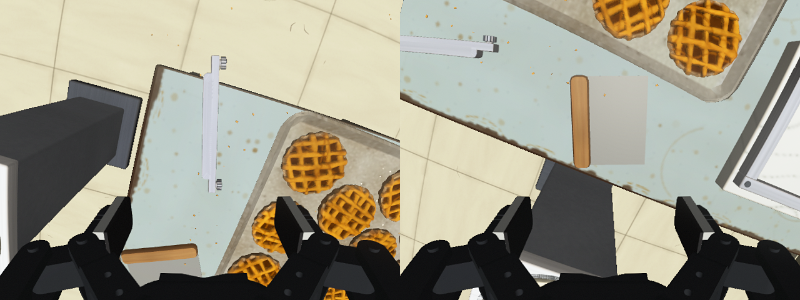

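View pics/frm.png

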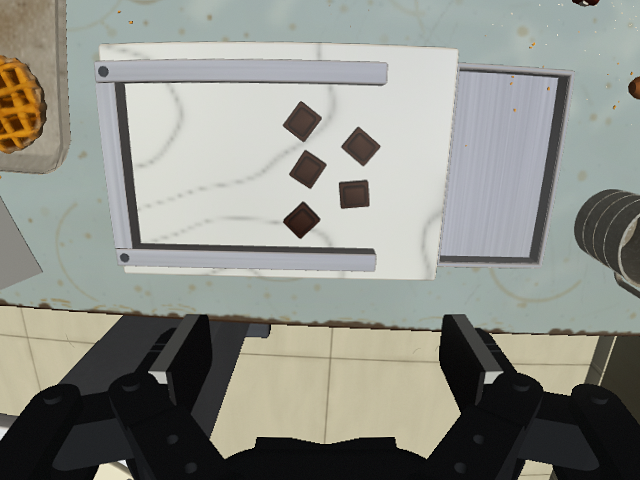

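The bar lies at about (212,125) in the left half, overhanging the table's left edge slightly, with its heads facing right (+x). The scraper is at (610,120) in the right half. The frame view shows the side bar ends at about (387,73) and (376,260), the slab edge along x≈450 and five chocolates around (325,170). Now I'll fit them.

```bash
python3 - <<'E'
from h import *
L=lambda n:pickle.load(open(n+".pkl","rb"))
f=L("frm");hs=cv2.cvtColor(f["img"],cv2.COLOR_BGR2HSV)
for p in [(250,72),(380,75),(250,259),(370,262),(420,150),(300,230),(500,150),(250,86),(250,247),(300,40)]: print(p,hs[p[1],p[0]],end=' ')
print()
for n,ps in [("bar",[(338,200),(340,270),(340,120),(330,200),(300,200),(346,102)]),("scr",[(288,200),(340,200),(340,110),(420,200)])]:
    g=cv2.cvtColor(L(n)["img"],cv2.COLOR_BGR2HSV); print(n,[(p,g[p[1],p[0]].tolist()) for p in ps])
c=L("bar")["img"][80:315,280:400];cv2.imwrite("pics/barc.png",np.hstack([cv2.resize(c,None,fx=2.5,fy=2.5),cv2.resize(f["img"][40:110,330:410],None,fx=4,fy=4)[:280].repeat(1,0) if 0 else cv2.copyMakeBorder(np.vstack([cv2.resize(f["img"][45:100,330:410],None,fx=4,fy=4),cv2.resize(f["img"][235:285,330:410],None,fx=4,fy=4)]),0,587-420,0,0,cv2.BORDER_CONSTANT)]))
E
```

```text
(250, 72) [114  14 184] (380, 75) [113  17 183] (250, 259) [109  11 179] (370, 262) [113  17 183] (420, 150) [ 42   6 220] (300, 230) [  7 135  49] (500, 150) [111  18 181] (250, 86) [ 40   7 218] (250, 247) [ 0 13 59] (300, 40) [ 81  19 174] 
bar [((338, 200), [115, 15, 221]), ((340, 270), [114, 17, 219]), ((340, 120), [114, 11, 225]), ((330, 200), [115, 15, 220]), ((300, 200), [84, 17, 205]), ((346, 102), [114, 11, 222])]
scr [((288, 200), [16, 135, 178]), ((340, 200), [27, 14, 184]), ((340, 110), [83, 15, 202]), ((420, 200), [72, 13, 196])]Traceback (most recent call last):
  File "<stdin>", line 8, in <module>
    return _nx.concatenate(arrs, 1, dtype=dtype, casting=casting)
           ~~~~~~~~~~~~~~~^^^^^^^^^^^^^^^^^^^^^^^^^^^^^^^^^^^^^^^
ValueError: all the input array dimensions except for the concatenation axis must match exactly, but along dimension 0, the array at index 0 has size 588 and the array at index 1 has size 587
```

```bash
python3 - <<'E'
from h import *
L=lambda n:pickle.load(open(n+".pkl","rb"))
def comps(f,lo,hi,roi,z,amin):
    x0,y0,x1,y1=roi; hs=cv2.cvtColor(f["img"],cv2.COLOR_BGR2HSV)
    m=np.zeros((480,640),np.uint8); m[y0:y1,x0:x1]=cv2.inRange(hs,lo,hi)[y0:y1,x0:x1]
    m=cv2.morphologyEx(m,cv2.MORPH_CLOSE,np.ones((3,3)))
    n,l,st,_=cv2.connectedComponentsWithStats(m)
    for i in range(1,n):
        if st[i,4]>amin:
            c=max(cv2.findContours((l==i).astype(np.uint8),0,1)[0],key=len).reshape(-1,2)
            yield st[i],c,plane(f,c,z)*1000,l==i
def rect(w):
    (c,s,a)=cv2.minAreaRect(w.astype(np.float32)); return np.round(c,1),np.round(s,1),round(a,2)
f=L("frm")
print("frame"); 
for st,c,w,_ in comps(f,(100,8,150),(125,40,200),(90,40,458,285),.05,500): print(st,rect(w))
def edge(w,axis,lo,hi,side,tdir):  # fit extreme boundary line along tdir
    pass
print("slabtop")
for st,c,w,_ in comps(f,(0,0,205),(180,12,255),(90,30,470,290),.03,5000): print(st,rect(w),np.round(cv2.boxPoints(cv2.minAreaRect(w.astype(np.float32))),0).tolist())
print("pan")
for st,c,w,_ in comps(f,(100,8,150),(125,40,210),(452,55,580,275),.022,500): print(st,rect(w))
print("choc")
for st,c,w,_ in comps(f,(0,50,0),(25,255,110),(270,90,400,245),.04,150): print(st,rect(w))
print("bar")
f=L("bar")
for st,c,w,_ in comps(f,(105,7,200),(125,40,240),(300,80,380,320),.02,300): print(st,rect(w))
print("scr")
f=L("scr")
for st,c,w,_ in comps(f,(8,80,100),(25,255,255),(260,100,320,280),.018,300): print(st,rect(w))
for st,c,w,_ in comps(f,(20,10,170),(45,30,190),(290,100,420,280),.002,300): print(st,rect(w))
d=f["depth"]; print(d[200,340],d[60,340])
E
```

```text
frame
[  95   61  292   22 5384] (array([ 610.2, -259.3]), array([ 15.2, 246. ]), 1.78)
[  96   84  279  187 6474] (array([ 517.3, -261.6]), array([164.9, 246.8]), 1.7)
[ 439   94   19  162 1587] (array([ 528.7, -446.1]), array([144.7,  17.2]), 8.3)
slabtop
[  125    45   333   234 48757] (array([ 527.9, -302.5]), array([215.5, 295. ]), 1.71) [[416.0, -158.0], [425.0, -453.0], [640.0, -447.0], [631.0, -152.0]]
pan
[  452    64   122   193 16978] (array([ 540.3, -508.5]), array([181.7, 111.5]), 1.83)
choc
[284 102  37  39 795] (array([ 570.7, -314.2]), array([22.7, 26.3]), 55.24)
[342 128  38  38 754] (array([ 552.2, -367. ]), array([26. , 22.8]), 53.24)
[290 151  36  37 735] (array([ 529.2, -320.5]), array([22.6, 26.1]), 59.23)
[339 181  30  27 700] (array([ 508.4, -364.2]), array([23.2, 25.8]), 7.99)
[283 203  37  35 686] (array([ 481.3, -316.7]), array([23.8, 26.3]), 46.99)
bar
[ 323   89   31  220 4329] (array([438.3, 307.2]), array([ 26.2, 184.7]), 17.5)
scr
[ 272  121   33  151 3996] (array([417.4,  82.4]), array([126. ,  23.8]), 23.17)
[ 302  123   93  144 8949] (array([435.7,  35.6]), array([125.7,  77.9]), 23.53)
0.34492072 0.30866644
```

```bash
cat >> h.py <<'E'
O=np.array([.52715,-.2912]);FY=np.radians(1.75)
def fr(x,y):
    c,s=np.cos(FY),np.sin(FY); return O+[c*x-s*y,s*x+c*y]
Qs=np.radians(23.17-90)
G=np.array([.4174,.0824,.001])
def edge_pose(x,y,z,tilt):
    r=R.from_quat(down(FY-np.pi/2))*R.from_euler("x",tilt)
    return np.r_[fr(x,y),z]-r.apply([0,.09,.001]),r.as_quat()
E
python3 - <<'E'
from h import *
f=pickle.load(open("bar.pkl","rb"));hs=cv2.cvtColor(f["img"],cv2.COLOR_BGR2HSV)
m=cv2.inRange(hs,(105,7,150),(125,60,245))
l,r=[],[]
for v in range(135,270):
    u=np.flatnonzero(m[v,310:370])+310; l.append((u[0]-.5,v)); r.append((u[-1]+.5,v))
for e in(l,r):
    w=plane(f,e,.02)*1000; k=np.polyfit(w[:,1],w[:,0],1); print("edge x at y=307:",np.polyval(k,307),"angle",np.degrees(np.arctan(-k[0])),np.std(w[:,0]-np.polyval(k,w[:,1])))
t=arm.reach(np.r_[G[:2],.10],down(Qs)); arm.servo_line(G,.12)
arm.grip(0.0,80); s=arm.get_state(); print(s["time_s"],s["opening"],s["grasp_force"])
arm.servo_line(np.r_[G[:2],.13],.25)
p,q=edge_pose(-2,7,.09,np.radians(12)); arm.reach(p,q)
s=arm.get_state(); print(s["time_s"],s["opening"],s["grasp_force"],s["ft_force"])
wrist("pre"); 
t=arm.grab_frame("top"); cv2.imwrite("pics/pre.png",np.hstack([cv2.resize(t["img"][190:340,290:490],(640,480))[:, :400],cv2.resize(cv2.imread("pics/pre.png"),(400,480))]))
E
```

```text
edge x at y=307: 427.65304338137764 angle 15.184200608795122 0.2609649221048131
edge x at y=307: 447.07644255646164 angle 15.161298342043505 0.25239147865373196
7.15 0.2614539760257448 85.61545881209895Traceback (most recent call last):
  File "<stdin>", line 12, in <module>
plant.MotionError: the arm cannot take that pose within its joint ranges
```

```bash
python3 - <<'E'
from h import *
print(np.round(arm.get_state()["eef_pos"],3),np.round(arm.get_state()["joint_pos"],2))
for t in (0,3,6,9,12,-6):
  for z in (.031,.09,.15):
    p,q=edge_pose(-2,7,z,np.radians(t)); print(t,z,np.round(p,3),None if (j:=arm.solve_ik(p,q)) is None else np.round(j,2))
E
```

```text
[0.417 0.082 0.129] [ 0.01 -0.11  1.91 -0.    1.34  1.18]
0 0.031 [-1.688  6.734  0.032] None
0 0.09 [-1.688  6.734  0.091] None
0 0.15 [-1.688  6.734  0.151] None
3 0.031 [-1.688  6.734  0.037] None
3 0.09 [-1.688  6.734  0.096] None
3 0.15 [-1.688  6.734  0.156] None
6 0.031 [-1.688  6.734  0.041] None
6 0.09 [-1.688  6.734  0.1  ] None
6 0.15 [-1.688  6.734  0.16 ] None
9 0.031 [-1.688  6.733  0.046] None
9 0.09 [-1.688  6.733  0.105] None
9 0.15 [-1.688  6.733  0.165] None
12 0.031 [-1.688  6.732  0.051] None
12 0.09 [-1.688  6.732  0.11 ] None
12 0.15 [-1.688  6.732  0.17 ] None
-6 0.031 [-1.688  6.734  0.023] None
-6 0.09 [-1.688  6.734  0.082] None
-6 0.15 [-1.688  6.734  0.142] None
```

Those inputs were in mm, so I'll convert them to metres.

```bash
python3 - <<'E'
from h import *
T=np.radians(12)
p,q=edge_pose(-.002,.007,.10,T); arm.reach(p,q)
s=arm.get_state(); print(s["time_s"],s["opening"],s["grasp_force"],s["ft_force"])
f=wrist("pre")
t=arm.grab_frame("top"); cv2.imwrite("pics/pre2.png",np.hstack([cv2.resize(t["img"][200:340,300:400],(400,560)),cv2.resize(f["img"],(400,560))]))
E
```

```text
8.975 0.25867740287746643 82.3586967115989 [ 0.31364672  1.19339934 -0.62698815]
```

View pics/pre2.png

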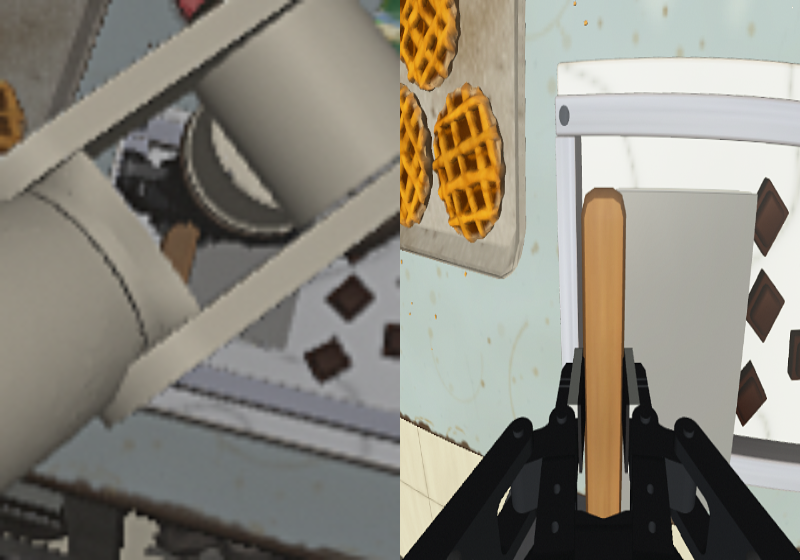

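The scraper is firmly held, with its blade edge (right half, x≈755) just behind the chocolates and inside the frame. Next I'll lower to contact and sweep.

```bash
python3 - <<'E'
from h import *
T=np.radians(12)
arm.servo_line(edge_pose(-.002,.007,.045,T)[0],.12)
h=arm.servo_line(edge_pose(-.002,.007,.024,T)[0],.03,until_force=3)
s=arm.get_state(); z=s["eef_pos"][2]-edge_pose(0,0,0,T)[0][2]; print(h,"edge z at contact",z,s["ft_force"])
zs=z+.001
arm.servo_line(edge_pose(-.002,.007,zs,T)[0],.05)
arm.servo_line(edge_pose(-.002,-.178,zs,T)[0],.10)
s=arm.get_state(); print(s["time_s"],s["opening"],s["ft_force"])
arm.servo_line(edge_pose(-.002,-.178,.10,T)[0],.25)
arm.reach(np.r_[G[:2],.13],down(Qs))
s=arm.get_state(); print(s["time_s"])
t=arm.grab_frame("top"); cv2.imwrite("pics/swept.png",cv2.resize(t["img"][205:335,300:490],None,fx=4,fy=4,interpolation=cv2.INTER_CUBIC))
E
```

```text
True edge z at contact 0.030373746743402357 [-1.05270573  1.45864162  9.32129078]
12.45 0.25948681460042844 [-0.3359895   0.36050738 -1.36925506]
14.625
```

View pics/swept.png

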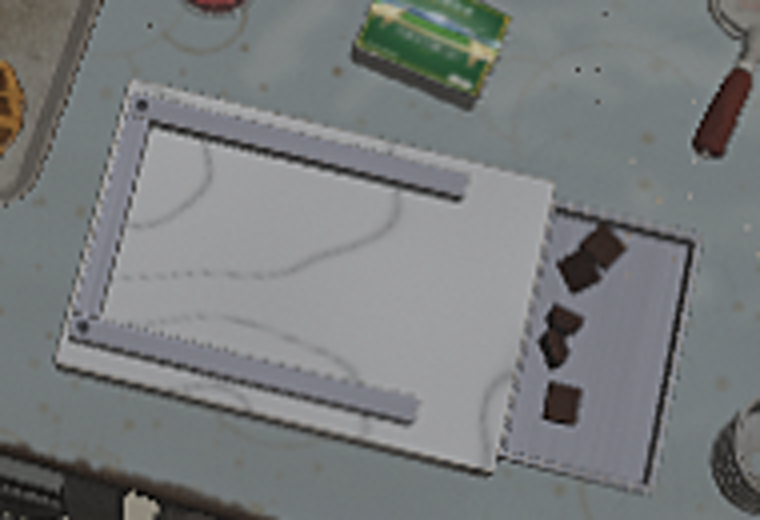

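All five chocolates are in the pan, at about (560–600, 245–405), and the slab is clear. Now I'll lay the scraper down and fetch the bar.

```bash
python3 - <<'E'
from h import *
arm.servo_line(np.r_[G[:2],.012],.2)
h=arm.servo_line(np.r_[G[:2],.000],.03,until_force=3); print(h,arm.get_state()["eef_pos"])
arm.grip(0.5); arm.servo_line(np.r_[G[:2],.10],.25)
B=np.radians(15.17)
# ends along the axis
f=pickle.load(open("bar.pkl","rb"));hs=cv2.cvtColor(f["img"],cv2.COLOR_BGR2HSV)
m=np.zeros((480,640),np.uint8);m[70:330,315:365]=cv2.inRange(hs,(105,7,150),(125,60,245))[70:330,315:365]
v,u=np.nonzero(m); w=plane(f,np.c_[u,v],.02)*1000; a=np.array([-np.sin(B),np.cos(B)]);n=np.array([np.cos(B),np.sin(B)])
C0=np.array([437.36,307.]); d=w-C0; la=d@a; ln=d@n
k=(np.abs(ln-5)<4); print("lip ends",np.sort(la[k])[[0,3,-4,-1]],"tongue ends",(lambda t:np.sort(t)[[0,3,-4,-1]])(la[np.abs(ln+5)<3]))
c=(np.sort(la[k])[2]+np.sort(la[k])[-3])/2; C=C0+c*a; print("centre",C,c)
arm.reach(np.r_[C/1000,.12],down(B)); f=wrist("bar2"); print(arm.get_state()["time_s"])
np.save("C.npy",C/1000)
cv2.imwrite("pics/bar2.png",f["img"])
E
```

```text
True [0.41786661 0.08240192 0.0021374 ]
lip ends [-92.16278437 -91.23306008  92.46806023  92.51403038] tongue ends [-70.82503904 -69.91062866  71.48224182  71.52259735]
centre [437.19821316 307.59670916] 0.6182530208427579
17.6833
```

View pics/bar2.png

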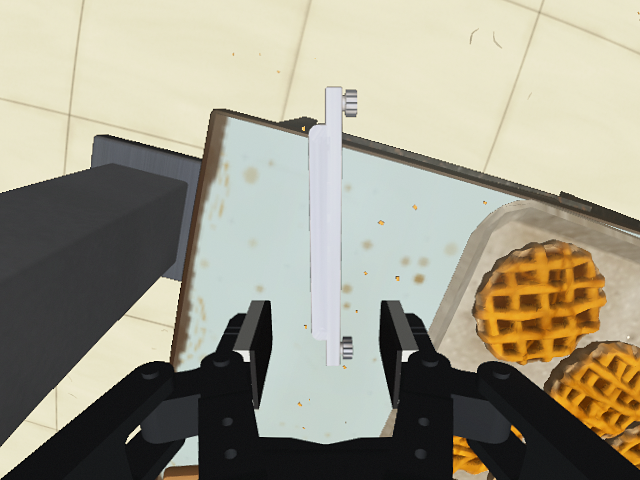

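The bar is aligned with the gripper: tongue on the left, heads on the right at (348,103) and (346,348). Next, grasp it and carry it over.

```bash
python3 - <<'E'
from h import *
C=np.load("C.npy");B=np.radians(15.17)
arm.servo_line(np.r_[C,.001],.15); arm.grip(0.0,60); s=arm.get_state(); print(s["time_s"],s["opening"],s["grasp_force"],s["eef_pos"])
arm.servo_line(np.r_[C,.13],.25)
q=down(FY-np.pi/2)
arm.reach(np.r_[fr(0,-.125),.12],q); 
arm.servo_line(np.r_[fr(0,-.125),.040],.2); s=arm.get_state(); print(s["time_s"],s["ft_force"],s["moment"])
f=wrist("place"); cv2.imwrite("pics/place.png",f["img"])
E
```

```text
18.9583 0.21732772822365853 59.659568667411804 [0.43767977 0.30784477 0.00208727]
22.7583 [ 0.95533255 -0.6903151  -4.1423537 ] [-0.05383652  0.00790845 -0.03791527]
```

View pics/place.png

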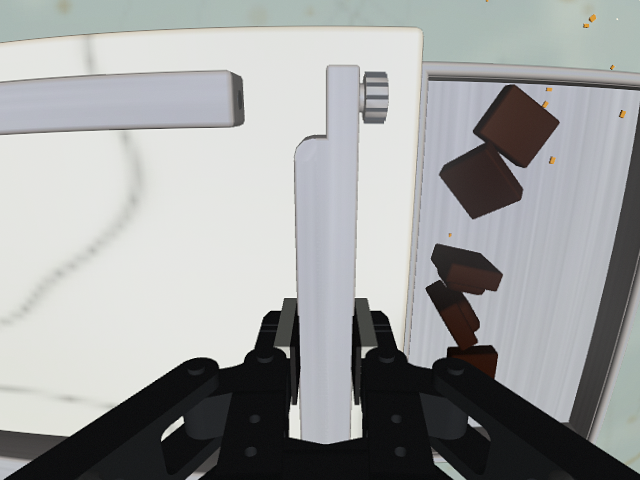

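The bar is held straight at the open end. The far side bar ends at (235,70–127), the lip's far end is at row 66 and the tongue end at row 136. I'll measure the relative x offset and yaw numerically.

```bash
python3 - <<'E'
from h import *
f=pickle.load(open("place.pkl","rb"));im=f["img"];hs=cv2.cvtColor(im,cv2.COLOR_BGR2HSV)
m=cv2.inRange(hs,(100,7,120),(130,60,232)); m=cv2.morphologyEx(m,cv2.MORPH_OPEN,np.ones((3,3)))
tool=arm.get_state()["eef_pos"]; zb=tool[2]-.00209+.020+.0; print("bar top z",zb)
def line(px,z,dep):  # dep 0: x as fn of y ; 1: y as fn of x
    w=plane(f,px,z)*1000; a,b=(w[:,1],w[:,0]) if dep==0 else (w[:,0],w[:,1])
    k=np.polyfit(a,b,1); r=b-np.polyval(k,a); g=abs(r)<1; k=np.polyfit(a[g],b[g],1); return k,np.std(r[g]),g.sum()
runs=lambda c,lo,hi,off:(np.flatnonzero(c[lo:hi])+lo)
o,i=[],[]
for u in range(10,220,3):
    r=runs(m[:,u],55,140,0)
    if len(r): o.append((u,r[0]-.5)); i.append((u,r[-1]+.5))
for n,e in(("outer",o),("inner",i)):
    k,sd,g=line(e,.05,0); print(n,"yaw",np.degrees(-np.arctan(k[0])),"x at y=-.386",np.polyval(k,-386),sd,g)
l=[];rr=[]
for v in range(165,290,2):
    r=runs(m[v],285,375,0)
    if len(r): l.append((r[0]-.5,v)); rr.append((r[-1]+.5,v))
for n,e in(("tongue",l),("lipout",rr)):
    k,sd,g=line(e,zb,1); print(n,"yaw",np.degrees(np.arctan(k[0])),"y at x=.53",np.polyval(k,530),sd,g)
def ext(u0,u1,v0,v1):
    return [(u,runs(m[:,u],v0,v1,0)[0]-.5) for u in range(u0,u1) if m[v0:v1,u].any()]
k=plane(f,ext(333,354,50,110),zb)*1000; print("lip end",np.median(k,0))
k=plane(f,ext(308,322,110,160),zb)*1000; print("tongue end",np.median(k,0))
v=range(82,115,2); k=plane(f,[(runs(m[a],100,243,0)[-1]+.5,a) for a in v],.05)*1000; print("bar end face approx",np.median(k,0))
print(fr(.093,-.095),fr(.093,-.125),tool,fr(0,-.125))
E
```

```text
bar top z 0.0597056302505207
outer yaw 1.9157173930872713 x at y=-.386 621.9277406974849 0.10447818030152418 70
inner yaw 1.8138284404469713 x at y=-.386 606.6565992452098 0.09982310577724805 70
tongue yaw 1.663355643236354 y at x=.53 -406.6960999897835 0.08694918857580476 63
lipout yaw 1.6225748730603906 y at x=.53 -425.1363002778425 0.09553224490518815 63
lip end [ 623.63949879 -418.24525496]
tongue end [ 602.70488715 -410.51392824]
bar end face approx [ 614.29053764 -382.43159845]
[ 0.62300778 -0.38331561] [ 0.62392394 -0.41330162] [ 0.53175063 -0.41655957  0.04179563] [ 0.53096731 -0.4161417 ]
```

The offset is about 0.1–0.5 mm in x, well within the 3 mm play, and the yaw error is about 0.2°. I'll trim the yaw, lower the bar, slide it in slowly and press.

```bash
cat >> h.py <<'E'
FY2=np.radians(1.86); n=np.array([-np.sin(FY2),np.cos(FY2)]); t=np.array([np.cos(FY2),np.sin(FY2)])
QP=down(FY+np.radians(.2)-np.pi/2)
def F():
    a=[]
    for _ in range(5): arm.wait(.04); s=arm.get_state(); a.append(np.r_[s["ft_force"],s["moment"]])
    a=np.mean(a,0); return a[:2]@n,a[2],a[5],s
E
python3 - <<'E'
from h import *
p=fr(0,-.125)
arm.servo_line(np.r_[p,.037],.05,attitude=QP); b=F(); print("free",b[:3],b[3]["eef_pos"])
h=arm.servo_line(np.r_[p,.026],.012,until_force=2.5); a=F(); z=a[3]["eef_pos"][2]; print("touch",h,a[:3],z)
np.save("base.npy",np.r_[b[:3],z])
H=fr(0,-.095)
arm.servo_line(np.r_[H-.006*n,z],.04); a=F(); print("pre",a[:3],a[3]["eef_pos"])
h=arm.servo_line(np.r_[H+.006*n,z],.008,until_force=6); a=F(); print("stop",h,a[:3],a[3]["eef_pos"],((a[3]["eef_pos"][:2]-H)@n)*1000,a[3]["time_s"])
wrist("home")
E
```

```text
free (np.float64(-0.09428141430335693), np.float64(-4.925673073388909), np.float64(-0.006168385957565972)) [ 0.53103506 -0.41621242  0.03728306]
touch True (np.float64(0.4447550021012117), np.float64(6.32803290266606), np.float64(-0.0033096024993676866)) 0.032082323744820486
pre (np.float64(5.384102179141617), np.float64(4.826942584640492), np.float64(0.03381222894404175)) [ 0.53033281 -0.39162451  0.03209007]
stop True (np.float64(-0.08013679840264128), np.float64(5.773732054318738), np.float64(0.01939597282558026)) [ 0.53034202 -0.39158264  0.03207916] -5.433525513944491 25.5583
```

The slide is pressing on the slab with about 10 N, which triggered the stop early. I'll unload vertically first, then continue.

```bash
python3 - <<'E'
from h import *
H=fr(0,-.095); s=arm.get_state(); p=s["eef_pos"].copy()
for i in range(8):
    p[2]+=.0001; arm.servo_line(p,.01); a=F(); print("z",p[2],a[:3])
    if a[1]<-2.2: break
z=p[2]
h=arm.servo_line(np.r_[H+.006*n,z],.008,until_force=6); a=F(); print("stop",h,a[:3],((a[3]["eef_pos"][:2]-H)@n)*1000,((a[3]["eef_pos"][:2]-H)@t)*1000,a[3]["eef_pos"],a[3]["time_s"])
E
```

```text
z 0.03220796235907901 (np.float64(-0.595822228827016), np.float64(1.6377208411314146), np.float64(-0.002140722228362285))
z 0.03230796235907901 (np.float64(-1.3481954777326406), np.float64(-2.369482665447862), np.float64(0.005663813455031819))
stop True (np.float64(-1.0460644595904056), np.float64(6.849018415692427), np.float64(-0.1257209529510346)) -0.44451670064341936 -0.004229934010474124 [ 0.53006136 -0.38660011  0.03211113] 27.5083
```

```bash
python3 - <<'E'
from h import *
H=fr(0,-.095); p=arm.get_state()["eef_pos"].copy()
p[2]=.0323; arm.servo_line(p,.01); a=F(); print(a[:3])
for i in range(14):
    p[:2]+=.0001*n; arm.servo_line(p,.01); a=F()
    print(i,np.round(a[:3],3),np.round(((a[3]["eef_pos"][:2]-H)@n)*1000,3),round(a[3]["eef_pos"][2]*1000,2))
    if a[0]<-7: break
print(a[3]["time_s"])
E
```

```text
(np.float64(-2.554542125916617), np.float64(-3.114828784713746), np.float64(-0.1317942931536937))
0 [-4.789 -6.12  -0.139] -0.426 32.2
1 [-5.814 -6.61  -0.123] -0.419 32.19
2 [-6.788 -7.262 -0.114] -0.403 32.19
3 [-7.174 -7.584 -0.126] -0.395 32.19
29.825
```

Both ends are in contact: the bar is at the rigid stop, and the moment of 0.12 N·m at 7 N puts the load only about 17 mm off centre. I'll restore light slab support and go up to 12 N.

```bash
python3 - <<'E'
from h import *
H=fr(0,-.095); p=arm.get_state()["eef_pos"].copy()
s=arm.get_state(); 
c=np.r_[(s["eef_pos"][:2]+.0004*n),.0323]   # commanded so far: approx 0.4 mm ahead of actual
import sys
for i in range(25):
    a=F(); e=12+a[0]; ez=a[1]+2.5   # want n-force -12, z -2.5
    print(i,np.round(a[:3],3),np.round(((a[3]["eef_pos"][:2]-H)@n)*1000,3),round(a[3]["eef_pos"][2]*1000,2))
    if abs(e)<.4 and abs(ez)<2: break
    c[:2]+=n*np.clip(e*.00007,-.00015,.00015); c[2]+=np.clip(ez*.00002,-.00008,.00008)
    arm.servo_line(c,.01)
arm.wait(.5); a=F(); print(np.round(a[:3],3),a[3]["grasp_force"],a[3]["opening"],a[3]["time_s"])
np.save("c.npy",c); f=wrist("home"); cv2.imwrite("pics/home.png",f["img"])
E
```

```text
0 [-7.038 -7.684 -0.12 ] -0.406 32.22
1 [-8.85  -7.966 -0.119] -0.417 32.2
2 [-9.586 -7.471 -0.133] -0.4 32.2
3 [-10.403  -6.941  -0.125] -0.379 32.19
4 [-11.245  -6.511  -0.134] -0.387 32.17
5 [-11.212  -5.813  -0.101] -0.376 32.18
6 [-11.631  -5.103  -0.106] -0.372 32.21
7 [-11.255  -5.415  -0.149] -0.37 32.17
8 [-11.702  -3.826  -0.108] -0.366 32.2
[-11.358  -4.47   -0.143] 60.01472890377045 0.21606963924576794 34.4083
```

View pics/home.png

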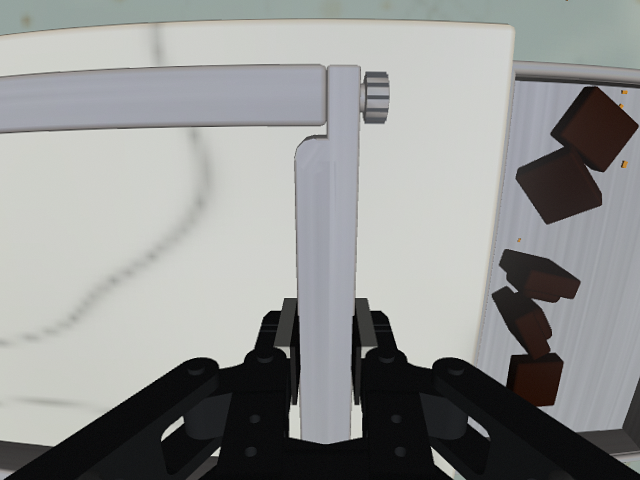

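The far side is flush: the lip meets the side bar end at (327,65–125). The near end is out of view, but the small moment shows both ends carry load. A last small force trim, then hand in.

```bash
python3 - <<'E'
from h import *
c=np.load("c.npy"); c[:2]+=.00005*n; arm.servo_line(c,.01); arm.wait(.6); a=F(); print(np.round(a[:3],2),a[3]["time_s"])
if 11<-a[0]<13: print(arm.sign_off())
E
```

```text
[-12.1   -4.61  -0.12] 35.5167
the job is handed in; nothing more can be done
None
```

The job is handed in at 35.5 s of robot time: all five chocolates are in the pan, the scraper is back flat on the table, and the end bar is home and held with a steady 12.1 N push. I saw the far end flush in the wrist camera; the near end was out of view, and I judged it seated from the small moment on the wrist.

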